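Open the ratchet stop of the meal-box bay

ROBOT

A 6-joint arm with a two-finger parallel gripper is mounted at the origin on the work surface. World frame = base frame: x ahead of the robot, y to its left, z up, the work surface at z = 0. Lengths are in m, angles in rad, forces in N, time in s.
With the tool pointing down it reaches from about 0.375 to 0.825 m from the base axis. Payload 5.5 kg.
Tool frame: the origin (TCP) lies midway between the tips of the shut fingers; the grasp point (between the pads) lies 19 mm behind it; z points along the fingers, y is the line along which they close (so a half turn about z gives the same grasp; the last joint's range is limited). The gripper opens to 85 mm and grips with 20 to 120 N. Pads are 22 mm wide; open, the fingers measure 114 mm over their backs; the gripper's body (76 mm by 85 mm) begins 54 mm behind the grasp point. The pads swing forward as they close: fully open they stand 13 mm farther back than shut.
Start: joints at [0, 0.314, -0.047, 1.21, 0, 1.571], TCP at [0.6, -0, 0.231] pointing down, gripper open.
Joint ranges: [-2.67, 2.67], [-0.69, 1.73], [-1.03, 1.25], [-2.08, 2.16], [-1.42, 1.45], [-3.14, 3.14]. Speed limits (rad/s): [2.39, 2.39, 3.01, 3.14, 3.14, 3.14].

INTERFACE

Orientations are given as a rotation vector (axis times angle).
In Python, from workcell import manip, eyes gives the robot as it stands (manip), with the cameras (eyes).
- The arm moves only by the tool drive_effector, called after "Call:" by a JSON object that holds its "name" and its "arguments", one argument or row to a line. Schema: {"type":"object","properties":{"plan":{"type":"array","items":{"type":"array","items":{"type":"array","items":{"type":"number"},"minItems":7,"maxItems":7},"minItems":1,"maxItems":10},"minItems":1,"maxItems":1},"only":{"type":"string"},"quiet":{"type":"boolean"},"lines":{"type":"string"}},"required":["plan"],"additionalProperties":false}. plan is a list that holds a single list of rows (three levels of brackets), with 1 to 10 rows, each of 7 numbers: a rotation vector rx, ry, rz in parts of the range, where 1.0 means pi rad, then dx, dy, dz in shares of the most that a row can go, 1 being 62.5 mm, then the opening from 0.0 (shut) to 1.0 (fully open); each row shifts and turns the commanded pose from where the row before left it, along the tool's axes as they then stand; what a row does not reach is not made up. A row lasts 1/8 s, in which the tool goes at most 0.0625 m and 0.188 rad, less where a joint would pass 70% of its speed; a pose out of reach is approached as far as the arm can. The fingers move at their own pace and stop on an object; the grip force is fixed at half the most. Time passes only in rows, so rows that do not move let the fingers close. The tool returns the time, the measured TCP pose, the force, the opening and the grip force at its end. only (a regular expression) keeps the lines of the reply that match it, lines (a string "A,B") keeps lines A to B, and quiet returns only ok. A shift or turn number past 1, either way, is cut back to 1. Input that does not fit is refused with a message, and nothing moves.
- manip.get_obs(): the state, without advancing time (a new reading comes with each control period).
- eyes.capture(name): name is "scene" or "side" or "wrist"; returns a dict with "frame" (420x560x3 uint8, red, green, blue), "intrinsics" (3x3 intrinsics, pixels), "k1" (the pictures are not rectified: a ray, as slopes to the right and down, at radius r is drawn at 1 + k1 r^2 times it, then the intrinsics apply), "view" (4x4, takes a point from world to camera coordinates); the wrist camera has in their place "hand_eye" (4x4, takes a point from camera to tool coordinates, whose origin is the TCP and whose axes are the flange's). Camera axes: x right, y up, looking along -z (the intrinsics and any distortion apply to the point x, -y, -z); pixel columns grow to the right and rows downward; lengths in m; the calibration is good to about 2 mm. A picture is of the moment at which its call begins: read the wrist's pose just before it. There is no depth.
- manip.close_job(): hands the job in; it is judged then, once.
The state is a dict: "time_s": time; "q": joint angles; "qvel": joint speeds; "joint_torque": joint torques, N m; "tool_pos": TCP position; "eef_rot": TCP orientation; "wrist_force": force on the tool from outside, world axes, zero at the start; "torque": the same for the moment, N m; "width": opening from 0.0 (shut) to 1.0 (fully open); "gripper_force": force on a finger pad.
Only numpy, scipy, OpenCV 4.12 (cv2) and the standard library are available. Lean on these libraries where they do the work, as an engineer would, in place of code of your own. Each camera call takes 0.05 s, during which the arm holds its last target. There are 200 camera calls.

TASK

Make room for a second glass meal box in the container bay: press down the black thumb pad on the sliding stop and, keeping it down, push the stop back along its bar, away from the box in the bay, until it is fully home against the end block. Then let go so that the pad springs up again. Do not lift or shift the boxes or disturb anything else on the counter.

Things in the scene. Friction and masses are not known exactly. Their poses are not given: they have to be found in the camera images.
- bay: Container bay, fixed to the counter. Origin on the counter under the middle of its bar. Its y axis runs along the bar from the fixed stop to the end block; x points across the bar to the side where the boxes stand; z up. Steel bar: y -210 to +210 mm, 18 mm wide, top 36 mm above the counter. The sliding stop runs on it, teeth are on its underside.
- fixed_face (a point): Top of the fixed stop's face, above the bar, at bay y = -195 mm, 50 mm above the counter: a plate reaching over bay x -26 to +136 mm, against which the box in the bay stands. Does not move.
- end_face (a point): Top of the end block's face that the sliding stop meets when fully back, on the bar's centre line at bay y = +185 mm, 46 mm above the counter. The grey end block is 56 mm wide in x, 30 mm thick in y. Does not move.
- jaw (a joint): Place of the sliding stop on the bar, m: 0 nearest the fixed stop, 0.160 fully back against the end block, growing along bay +y; starts at 0.005 to 0.05. A ratchet (8 mm teeth) lets it slide towards the fixed stop but blocks it from going back, after at most 8 mm of play, unless the thumb pad is held down. Freed, it slides with about 2 N of friction.
- saddle (a point): Centre of the sliding stop's saddle top, 42 mm above the counter, under the pad and moving with the stop; axes as the bay's. The grey saddle is 52 mm (x) by 64 mm (y). At its side nearest the fixed stop it carries an aluminium plate, 10 mm thick, top 46 mm above the counter, reaching out over bay x -26 to +130 mm.
- release (a joint): Travel of the black thumb pad on the sliding stop, m: grows as it is pressed straight down, at most 0.010. Unpressed it reads 0 to 0.0035, as the pawl sits in or on a tooth. The ratchet is free from about 0.004 down. A spring lifts it: about 3 N at the top, 8 N at full travel, so it must be kept down while the stop is pushed back.
- pad_top (a point): Centre of the thumb pad's top face, moving with it: 60 mm above the counter at release = 0, 50 mm when fully down. The pad is 44 mm (bay x) by 40 mm (bay y); axes as the bay's. It is open above and on three sides; on its +y side the push lip's face stands 23 mm from this point.
- lip_top (a point): Middle of the push lip's top edge: an upright grey wall on the sliding stop, 27 mm from the pad's centre towards the end block, 52 mm wide in x, 8 mm thick, top 86 mm above the counter, 26 mm above the unpressed pad. Pushing its pad side towards the end block drives the stop back. Axes as the bay's.
- bay_box: Lidded glass meal box standing in the bay against the fixed stop, 110 (x) x 145 (y) x 59 mm, about 0.75 kg. Origin at the centre of its underside. To be left where it is.
- spare_box: Bystander on the counter: spare glass meal box, the same as bay_box, 110 x 145 x 59 mm. Origin at the centre of its underside. To be left alone.
- jar: Bystander on the counter: small glass spice jar with a steel lid, 46 mm across, 90 mm tall. Origin at the centre of its underside. To be left alone.
- mill: Bystander on the counter: dark wooden pepper mill, 56 mm across at the foot, 140 mm tall. Origin at the centre of its underside. To be left alone.
- pumpkin: Bystander on the counter: turquoise ornamental pumpkin, about 98 mm across, 72 mm tall with its stalk. Origin at the centre of its underside. To be left alone.
- spatula: Bystander on the counter: spatula lying flat, 260 mm long; its own x axis runs from handle to blade. Origin at its underside. To be left alone.
- bowl: Bystander on the counter: small white bowl, 84 mm across, 35 mm tall. Origin at the centre of its underside. To be left alone.

How it is judged:
By the outcome, as a careful person would: the job done as asked, in the order asked, and still so for the second after the job is handed in, with the robot touching nothing.
It also fails if it takes over 35 s, if anything falls off the work surface, if the arm or the gripper's body presses on something with over 40 N, if the wrist force passes 120 N, or if a joint passes its speed limit or range.

## Working session

There is one attempt and no reset: what is moved stays moved. The work goes in short steps, Python scripts to look and compute and a tool call to move; the robot and the scene stay as the last step left them, time stands still between calls to the robot, and variables do not carry over. Pictures are saved under pics/ and viewed, at most 10 in all, crops included, and the job is handed in when it is done.

```bash
mkdir -p pics; ls
```

Run:
```python
from workcell import manip, eyes
import cv2,numpy as np,pickle
d={}
for n in ["scene","side","wrist"]:
    o=manip.get_obs(); c=eyes.capture(n); d[n]=(c,o)
    cv2.imwrite(f"pics/{n}0.png",c["frame"][:,:,::-1])
    print(n,{k:np.round(v,4).tolist() for k,v in c.items() if k!="frame"})
pickle.dump(d,open("c0.pkl","wb"))
print(manip.get_obs())
```

```text
pics
workcell.py
scene {'intrinsics': [[448.7065, 0.0, 278.7747], [0.0, 448.7065, 211.7381], [0.0, 0.0, 1.0]], 'k1': -0.1357, 'view': [[-0.3159, 0.9487, -0.0133, 0.1387], [-0.7863, -0.254, 0.5632, 0.4345], [0.5309, 0.1884, 0.8262, -1.4534], [0.0, 0.0, 0.0, 1.0]]}
side {'intrinsics': [[476.4793, 0.0, 271.2763], [0.0, 476.4793, 211.525], [0.0, 0.0, 1.0]], 'k1': -0.0054, 'view': [[-0.8532, -0.5216, 0.0006, 0.5414], [0.3448, -0.563, 0.7511, -0.2373], [-0.3914, 0.641, 0.6602, -0.8631], [0.0, 0.0, 0.0, 1.0]]}
wrist {'intrinsics': [[291.2873, 0.0, 284.3646], [0.0, 291.2873, 209.1539], [0.0, 0.0, 1.0]], 'k1': -0.0002, 'hand_eye': [[0.0022, 0.9553, 0.2957, 0.0752], [1.0, -0.0021, -0.0006, -0.0005], [0.0, 0.2957, -0.9553, -0.1433], [0.0, 0.0, 0.0, 1.0]]}
{'time_s': 0.15, 'q': array([-4.65906923e-05,  3.14063497e-01, -4.78298693e-02,  1.21019511e+00,
       -5.66887754e-06,  1.57083197e+00]), 'qvel': array([ 0.00064371, -0.00202823,  0.00289886, -0.0003727 , -0.00116148,
       -0.00121077]), 'joint_torque': array([-1.47968080e-04, -5.40045226e+01,  3.40059292e+01,  1.33731824e-02,
        2.28346818e-05,  3.50972789e-05]), 'tool_pos': array([ 5.99568079e-01, -2.98101235e-05,  2.30641238e-01]), 'eef_rot': array([-2.22088930e+00, -2.22070668e+00,  1.44109197e-03]), 'wrist_force': array([ 0.56495892,  0.14667455, -0.67143546]), 'torque': array([0.05188795, 0.05311504, 0.01215515]), 'gripper_force': 0.0, 'width': 1.00516390391838}
```

View pics/scene0.png

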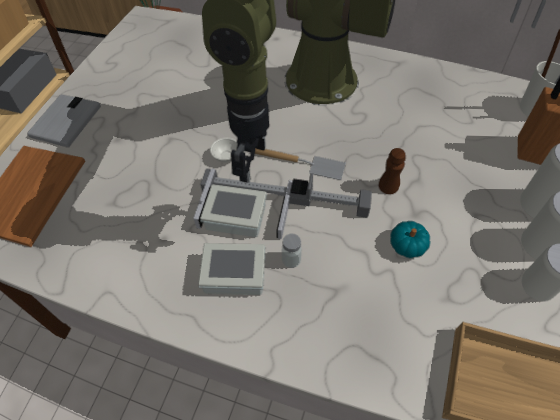

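View pics/side0.png

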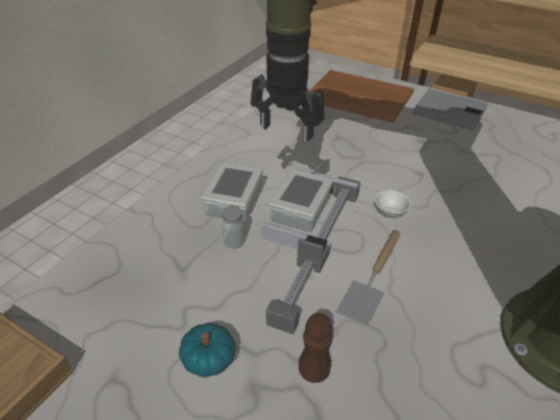

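The scene view shows the bar running from the fixed stop (~205,182) to the end block (~364,203), with the black pad at ~(299,187). In the side view the end block is at ~(283,316), the pad/lip at ~(313,250) and the fixed stop at ~(347,187). I'll enlarge both.

Run:
```python
import cv2
a=cv2.imread("pics/scene0.png")[160:250,185:385]; b=cv2.imread("pics/side0.png")[165:340,195:395]
cv2.imwrite("pics/a.png",cv2.resize(a,None,fx=4,fy=4,interpolation=cv2.INTER_CUBIC))
cv2.imwrite("pics/b.png",cv2.resize(b,None,fx=3.4,fy=3.4,interpolation=cv2.INTER_CUBIC))
```

```text
(no output)
```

View pics/a.png

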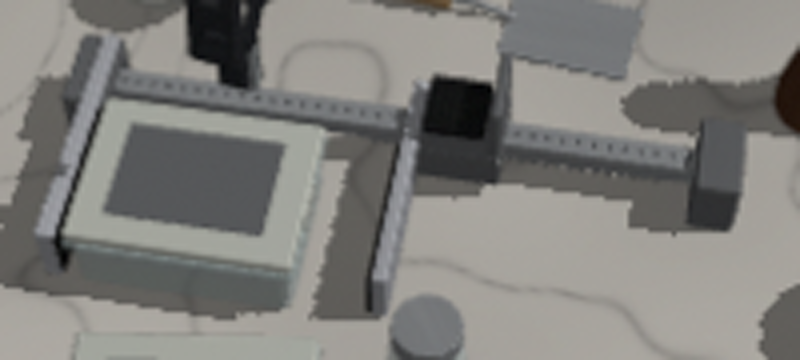

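View pics/b.png

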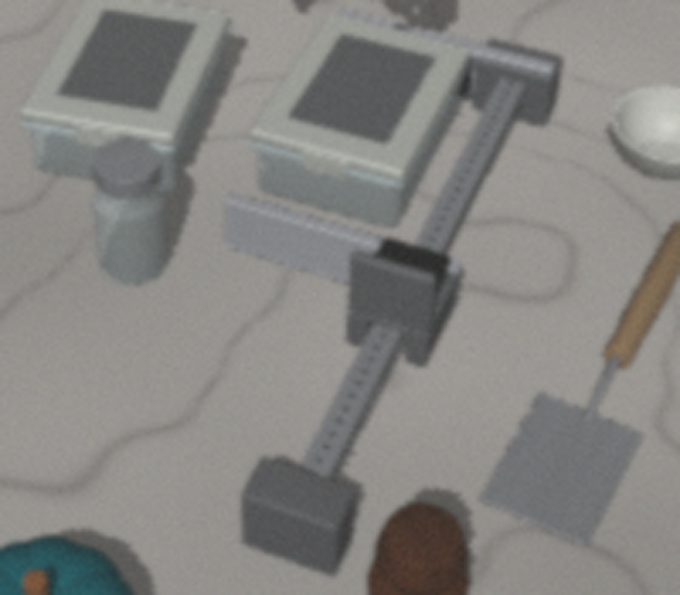

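The crops give clear corners for the end block, pad, lip, plate and fixed stop. I'll fit the bay pose and jaw from these.

Create fit.py:
```python
import numpy as np,pickle
from scipy.optimize import least_squares
d=pickle.load(open("c0.pkl","rb"))
def proj(c,P):
    V=c["view"];p=np.asarray(P)@V[:3,:3].T+V[:3,3]
    s=np.stack([p[:,0],-p[:,1]],1)/-p[:,2:3]
    s=s*(1+c["k1"]*(s**2).sum(1,keepdims=True)); K=c["intrinsics"]
    return s@K[:2,:2].T+K[:2,2]
def ground(c,uv,z):
    return least_squares(lambda q:(proj(c,[[q[0],q[1],z]])-uv).ravel(),[.6,0]).x
A=lambda u,v:(u/4+185,v/4+160)
B=lambda u,v:(u/3.4+195,v/3.4+165)
# cam, px, x,y,z (mm), moving?
K=[("scene",A(703,118),-28,185,46,0),("scene",A(745,121),-28,215,46,0),
("scene",A(123,38),-26,-195,50,0),("scene",A(55,238),136,-195,50,0),
("scene",A(436,76),-22,-20,59,1),("scene",A(492,82),-22,20,59,1),("scene",A(482,138),22,20,59,1),("scene",A(424,128),22,-20,59,1),
("side",B(262,456),28,185,46,0),("side",B(243,490),28,215,46,0),("side",B(350,518),-28,215,46,0),("side",B(360,486),-28,185,46,0),
("side",B(558,73),-26,-195,50,0),
("side",B(353,256),26,31,86,1),("side",B(437,283),-26,31,86,1),
("scene",A(508,58),-26,27,86,1)]
def pts(q):
    x,y,t,s=q; R=np.array([[np.cos(t),-np.sin(t)],[np.sin(t),np.cos(t)]])
    return [np.r_[R@np.array([k[2],k[3]+k[5]*s*1000])/1000+[x,y],k[4]/1000] for k in K]
def res(q): return np.array([proj(d[k[0]][0],[p])[0]-k[1] for k,p in zip(K,pts(q))])
if __name__=="__main__":
    best=min((least_squares(lambda q:res(q).ravel(),[.6,.1,t,0],loss="soft_l1") for t in np.arange(-3,3.2,.7)),key=lambda r:r.cost)
    print(best.x.round(4),best.cost);print(res(best.x).round(1).tolist())
    x,y,t,s=best.x
    for n,c,uv,z in [("jar","scene",A(427,322),.09),("jar","side",B(128,165),.09),("mill","side",(319,322),.135),("mill","scene",(397,153),.135)]:
        w=ground(d[c][0],uv,z); dx=w-[x,y]
        print(n,w.round(3),"bay",[round(dx@[np.cos(t),np.sin(t)],3),round(dx@[-np.sin(t),np.cos(t)],3)])
```

```bash
python3 fit.py
```

```text
[0.4925 0.0393 0.1437 0.0332] 13.417934566547862
[[-1.1, -1.3], [0.1, -0.5], [-0.5, -0.8], [-0.4, -0.2], [-1.0, -1.1], [0.5, -0.5], [0.6, -0.9], [-0.7, -0.5], [0.4, -1.1], [-0.5, 1.1], [-3.1, 3.0], [-0.1, -0.2], [-2.5, -0.1], [-1.3, 0.3], [-0.9, -0.2], [-0.0, -2.1]]
jar [0.664 0.107] bay [np.float64(0.18), np.float64(0.042)]
jar [0.661 0.111] bay [np.float64(0.177), np.float64(0.047)]
mill [0.372 0.289] bay [np.float64(-0.084), np.float64(0.264)]
mill [0.373 0.286] bay [np.float64(-0.083), np.float64(0.262)]
```

The manual's scale: shifts go in shares of 62.5 mm and turns go in shares of pi rad. Converting my numbers, 0.04 m is 0.64, -0.0375 m is -0.6, -0.144 rad is -0.0458.

Call:
{"name": "drive_effector", "arguments": {
  "plan": [
    [[0, 0, 0, 0.4096, -0.6, 0, 0], [0, 0, 0, 0.4096, -0.6, 0, 0], [0, 0, 0, 0.4096, -0.6, 0, 0], [0, 0, -0.0458, 0, 0, 0.64, 0], [0, 0, 0, 0, 0, 0.64, 0], [0, 0, 0, 0, 0, 0.48, 0], [0, 0, 0, 0, 0, 0, 0], [0, 0, 0, 0, 0, 0, 0]]
  ]
}}

```text
time_s: 1.15
tool_pos: [0.4881, 0.0769, 0.1223]
eef_rot: [2.056, 2.375, 0.001]
wrist_force: [-0.3, -0.8, 0.1]
width: -0.003
gripper_force: 0.0
```

Run:
```python
from workcell import manip, eyes
import cv2,numpy as np
o=manip.get_obs(); R=cv2.Rodrigues(o["eef_rot"])[0]
print(o["tool_pos"],R.round(3).tolist(),o["width"])
c=eyes.capture("wrist"); im=c["frame"][:,:,::-1].copy()
t=.1437;H=c["hand_eye"]
for x,y,z in [(-22,-20,60),(22,-20,60),(22,20,60),(-22,20,60),(-26,23,86),(26,23,86)]:
    y+=33.2;P=np.array([.4925+(x*np.cos(t)-y*np.sin(t))/1e3,.0393+(x*np.sin(t)+y*np.cos(t))/1e3,z/1e3])
    p=H[:3,:3].T@(R.T@(P-o["tool_pos"])-H[:3,3]); K=c["intrinsics"]
    u=K@[p[0]/-p[2],-p[1]/-p[2],1]; cv2.circle(im,(int(u[0]),int(u[1])),2,(0,0,255),-1); print((x,y,z),u.round(1))
s=eyes.capture("side")["frame"][165:340,195:395,::-1]
cv2.imwrite("pics/w1.png",im);cv2.imwrite("pics/s1.png",cv2.resize(s,None,fx=3,fy=3))
```

```text
[0.48808169 0.07686462 0.12226411] [[-0.143, 0.99, 0.001], [0.99, 0.143, 0.0], [0.0, 0.001, -1.0]] -0.0032586541172951937
(-22, 13.200000000000003, 60) [255.  253.7   1. ]
(22, 13.200000000000003, 60) [311.7 253.8   1. ]
(22, 53.2, 60) [313.4 204.3   1. ]
(-22, 53.2, 60) [253.5 204.2   1. ]
(-26, 56.2, 86) [243.1 210.9   1. ]
(26, 56.2, 86) [323.6 211.1   1. ]
```

View pics/w1.png

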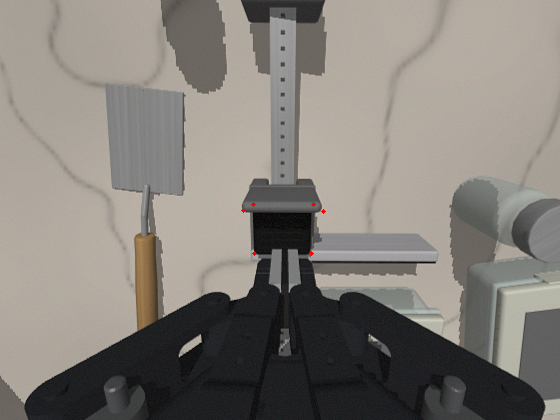

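View pics/s1.png

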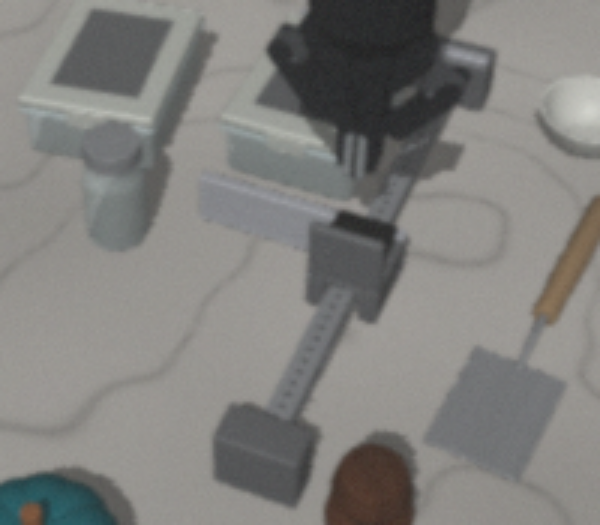

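The wrist view shows the predicted lip edge (row 211) and pad corners lining up with the picture, and the bar vertical at column 283. In the side view the shut fingers are over the pad. So the fit is good, and I'll press down.

In the tool's units: 0.03 m is 0.48, 0.025 m is 0.4.

Call:
{"name": "drive_effector", "arguments": {
  "plan": [
    [[0, 0, 0, 0, 0, 0.48, 0], [0, 0, 0, 0, 0, 0.4, 0], [0, 0, 0, 0, 0, 0.08, 0], [0, 0, 0, 0, 0, 0.064, 0], [0, 0, 0, 0, 0, 0.064, 0], [0, 0, 0, 0, 0, 0, 0], [0, 0, 0, 0, 0, 0, 0]]
  ]
}}

```text
time_s: 2.12
tool_pos: [0.4881, 0.0769, 0.0542]
eef_rot: [2.055, 2.375, 0.001]
wrist_force: [-2.8, -0.6, 5.9]
width: -0.0
gripper_force: 2.7
```

Contact at about 6 N, so the pad is down roughly 6 mm. I'll go 2 mm deeper, then push gently.

In the tool's units: 0.005 m is 0.08, 0.004 m is 0.064.

Call:
{"name": "drive_effector", "arguments": {
  "plan": [
    [[0, 0, 0, 0, 0, 0.032, 0], [0, 0, 0, 0, 0, 0, 0], [0, 0, 0, 0.064, 0, 0, 0], [0, 0, 0, 0.064, 0, 0, 0], [0, 0, 0, 0.064, 0, 0, 0], [0, 0, 0, 0.08, 0, 0, 0], [0, 0, 0, 0.08, 0, 0, 0], [0, 0, 0, 0, 0, 0, 0]]
  ]
}}

```text
time_s: 3.12
tool_pos: [0.485, 0.0988, 0.0523]
eef_rot: [2.055, 2.375, 0.002]
wrist_force: [-2.0, 0.1, 6.7]
width: -0.001
gripper_force: 3.1
```

In the tool's units: 0.012 m is 0.192, 0.01 m is 0.16.

Call:
{"name": "drive_effector", "arguments": {
  "plan": [
    [[0, 0, 0, 0.16, 0, 0, 0], [0, 0, 0, 0.192, 0, 0, 0], [0, 0, 0, 0.192, 0, 0, 0], [0, 0, 0, 0.192, 0, 0, 0], [0, 0, 0, 0.192, 0, 0, 0], [0, 0, 0, 0.192, 0, 0, 0], [0, 0, 0, 0.16, 0, 0, 0], [0, 0, 0, 0.08, 0, 0, 0], [0, 0, 0, 0, 0, 0, 0]]
  ]
}}

```text
time_s: 4.25
tool_pos: [0.4732, 0.1836, 0.0525]
eef_rot: [2.055, 2.375, 0.004]
wrist_force: [-1.3, -0.7, 5.2]
width: 0.002
gripper_force: 3.0
```

Run:
```python
from workcell import manip, eyes
import cv2,numpy as np
a=eyes.capture("scene")["frame"][160:250,225:385,::-1];b=eyes.capture("side")["frame"][165:340,195:395,::-1]
b=cv2.resize(b,(460,400));a=cv2.resize(a,(340,192)); b2=np.zeros((400,340,3),np.uint8);b2[:192]=a
cv2.imwrite("pics/m.png",np.hstack([b,b2]))
```

```text
(no output)
```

View pics/m.png

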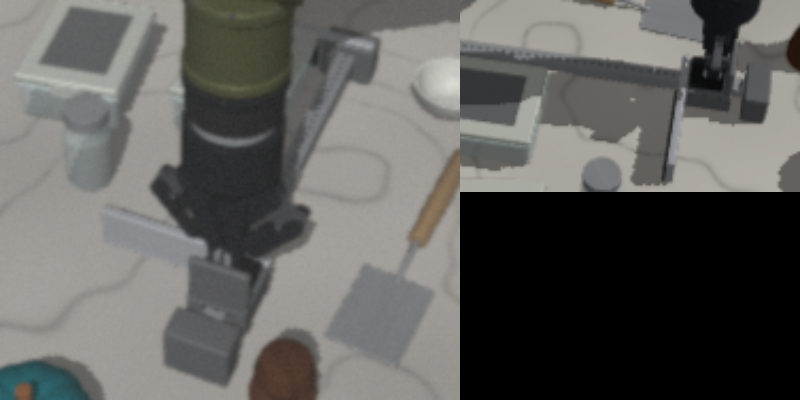

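The side view shows the lip at ~(222,270), a short gap from the end block at ~(205,315), so the stop has travelled with the tool. The box and jar haven't moved. I'll push the last stretch gently.

In the tool's units: 0.005 m is 0.08, 0.004 m is 0.064.

Call:
{"name": "drive_effector", "arguments": {
  "plan": [
    [[0, 0, 0, 0.08, 0, 0, 0], [0, 0, 0, 0.08, 0, 0, 0], [0, 0, 0, 0.064, 0, 0, 0], [0, 0, 0, 0.048, 0, 0, 0], [0, 0, 0, 0, 0, 0, 0]]
  ]
}}

```text
time_s: 4.97
tool_pos: [0.4711, 0.1994, 0.0525]
eef_rot: [2.054, 2.373, 0.002]
wrist_force: [-1.1, -3.6, 7.1]
width: 0.003
gripper_force: 3.0
```

Call:
{"name": "drive_effector", "arguments": {
  "plan": [
    [[0, 0, 0, 0.048, 0, 0, 0], [0, 0, 0, 0, 0, 0, 0]]
  ]
}}

```text
time_s: 5.22
tool_pos: [0.4709, 0.2022, 0.0525]
eef_rot: [2.054, 2.373, 0.002]
wrist_force: [-0.0, -2.7, 5.2]
width: 0.002
gripper_force: 3.0
```

Call:
{"name": "drive_effector", "arguments": {
  "plan": [
    [[0, 0, 0, 0.032, 0, 0, 0], [0, 0, 0, 0, 0, 0, 0]]
  ]
}}

```text
time_s: 5.48
tool_pos: [0.4707, 0.2036, 0.0525]
eef_rot: [2.054, 2.372, 0.001]
wrist_force: [0.4, -4.5, 6.3]
width: -0.002
gripper_force: 4.0
```

In the tool's units: 0.002 m is 0.032.

Call:
{"name": "drive_effector", "arguments": {
  "plan": [
    [[0, 0, 0, 0.032, 0, 0, 0], [0, 0, 0, 0, 0, 0, 0]]
  ]
}}

```text
time_s: 5.72
tool_pos: [0.4707, 0.2036, 0.0525]
eef_rot: [2.053, 2.368, -0.003]
wrist_force: [2.4, -12.1, 8.1]
width: -0.002
gripper_force: 8.3
```

Call:
{"name": "drive_effector", "arguments": {
  "plan": [
    [[0, 0, 0, 0.032, 0, 0, 0], [0, 0, 0, 0, 0, 0, 0]]
  ]
}}

```text
time_s: 5.98
tool_pos: [0.4707, 0.2036, 0.0525]
eef_rot: [2.052, 2.364, -0.007]
wrist_force: [2.4, -19.5, 10.3]
width: -0.002
gripper_force: 12.6
```

Call:
{"name": "drive_effector", "arguments": {
  "plan": [
    [[0, 0, 0, 0.032, 0, 0, 0], [0, 0, 0, 0, 0, 0, 0]]
  ]
}}

```text
time_s: 6.22
tool_pos: [0.4707, 0.2036, 0.0526]
eef_rot: [2.051, 2.361, -0.011]
wrist_force: [3.1, -26.7, 13.2]
width: 0.001
gripper_force: 16.8
```

The position has stalled at 0.2036 while the force keeps rising, so the stop is home. I'll ease the push while still touching the lip, then lift straight up.

In the tool's units: -0.05 m is -0.8, -0.03 m is -0.48.

Call:
{"name": "drive_effector", "arguments": {
  "plan": [
    [[0, 0, 0, -0.048, 0, 0, 0], [0, 0, 0, -0.024, 0, 0, 0], [0, 0, 0, 0, 0, -0.048, 0], [0, 0, 0, 0, 0, -0.064, 0], [0, 0, 0, 0, 0, -0.08, 0], [0, 0, 0, -0.064, 0, -0.096, 0], [0, 0, 0, 0, 0, -0.48, 0], [0, 0, 0, 0, 0, -0.8, 0], [0, 0, 0, 0, 0, -0.8, 0], [0, 0, 0, 0, 0, 0, 0]]
  ]
}}

```text
time_s: 7.48
tool_pos: [0.4726, 0.2036, 0.2043]
eef_rot: [2.053, 2.373, 0.014]
wrist_force: [0.2, 0.1, -0.6]
width: 0.001
gripper_force: 0.0
```

Call:
{"name": "drive_effector", "arguments": {
  "plan": [
    [[0, 0, 0, -0.8, 0, -0.48, 0], [0, 0, 0, -0.8, 0, 0, 0], [0, 0, 0, -0.8, 0, 0, 0], [0, 0, 0, -0.8, 0, 0, 0], [0, 0, 0, 0, 0, 0, 0]]
  ]
}}

```text
time_s: 8.1
tool_pos: [0.4983, 0.0015, 0.2289]
eef_rot: [2.062, 2.37, -0.0]
wrist_force: [0.3, 0.3, -0.5]
width: 0.0
gripper_force: 0.0
```

Run:
```python
from workcell import manip, eyes
import cv2,numpy as np
from fit import proj
a=eyes.capture("scene");b=eyes.capture("side");t=.1437
out=[]
for c,(r0,r1,c0,c1) in [(a,(150,300,195,395)),(b,(165,340,195,395))]:
    im=cv2.resize(c["frame"][r0:r1,c0:c1,::-1],None,fx=2,fy=2,interpolation=cv2.INTER_CUBIC)
    for x,y,z in [(-22,133,60),(22,133,60),(22,173,60),(-22,173,60),(-26,184,86),(26,184,86)]:
        P=[[.4925+(x*np.cos(t)-y*np.sin(t))/1e3,.0393+(x*np.sin(t)+y*np.cos(t))/1e3,z/1e3]]
        u=(proj(c,P)[0]-[c0,r0])*2; cv2.circle(im,(int(u[0]),int(u[1])),1,(0,0,255),-1)
    out.append(cv2.copyMakeBorder(im,0,350-im.shape[0],0,0,0))
cv2.imwrite("pics/f.png",np.hstack(out))
```

```text
(no output)
```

View pics/f.png

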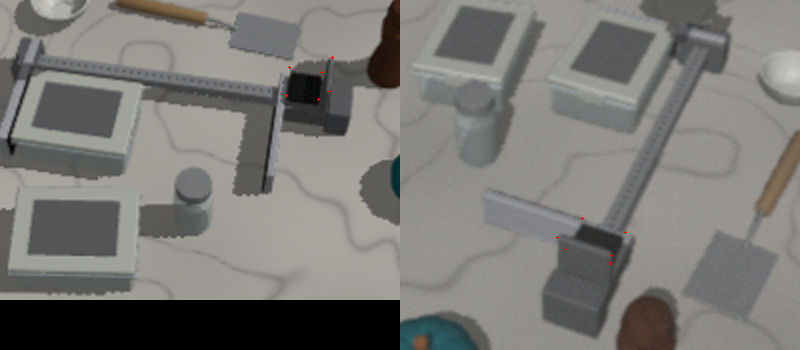

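The final view shows the saddle against the end block with no gap, at scene crop ~(330,95), and the pad up near its 60 mm marks. The boxes and other items look unmoved.

```bash
python3 -c "
from workcell import manip, eyes
print(manip.close_job())"
```

```text
the job is handed in; nothing more can be done
None
```

I pressed the thumb pad and, keeping it down, pushed the stop back until it met the end block, then let go so the pad sprang up. I saw no sign that the boxes or anything else on the counter moved, and I handed the job in at about 8 s; no verdict was shown.

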